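# Set a sprung side guide on a laser-marking bed with a feeler blade

### The arm

A 7-joint arm with a two-finger parallel gripper is mounted at the origin on the work surface. World frame = base frame: x ahead of the robot, y to its left, z up, the work surface at z = 0. Lengths are in m, angles in degrees, forces in N, time in s.
With the tool pointing down it reaches from about 0.4 to 0.85 m from the base axis. Payload 10.4 kg.
Tool frame: the origin (TCP) lies on the front face of the gripper's body, between the roots of the fingers; the fingertips stand 70 mm ahead of it and the grasp point (between the pads) lies 51 mm ahead of it; z points along the fingers, y is the line along which they close (so a half turn about z gives the same grasp; the last joint's range is limited). The gripper opens to 87 mm and grips with 3 to 60 N. Pads are 19 mm wide; open, the fingers measure 117 mm over their backs; the gripper's body (75 mm by 190 mm) begins 51 mm behind the grasp point.
Start: joints at [-70.737, 19.034, -3.707, 83.658, 1.238, 77.344, -5.071], TCP at [0.219, 0.585, 0.292] pointing down, gripper open.
Joint ranges: [-148.97, 148.97], [-28.65, 121.19], [-84.17, 76.75], [9.2, 138.47], [-72.65, 252.65], [3.7, 117.97], [-149.18, 149.18]. Speed limits (degrees/s): [127.2, 127.2, 159.86, 159.86, 180, 180, 180].

### API

Orientations are given as [roll, pitch, yaw] about the fixed x, y, z axes, in that order (R = Rz(yaw) Ry(pitch) Rx(roll)).
In Python, from workcell import env gives the robot as it stands.
- The arm moves only by the tool apply_moves, never from a script. Its argument "commands" is a list of rows, each an object with "rotation": the turn, a rotation vector about the world's x, y, z in rad, a list of three; "travel": the shift along the world's x, y, z in mm, a list of three; "claw": the closure in counts, from 0 (fully open) to 255 (shut). In form: [{"rotation": [wx, wy, wz], "travel": [dx, dy, dz], "claw": claw}, ...]. A call has exactly 10 rows; each row shifts and turns the commanded pose from where the row before left it; what a row does not reach is not made up. A row lasts 1/10 s, in which the tool goes at most 50 mm and 8.59 degrees, less where a joint would pass 70% of its speed; a pose out of reach is approached as far as the arm can. A call with a gripper value outside its range is refused whole. The fingers move at their own pace and stop on an object; "grip_force" is the grip in N (left out, the last holds). Time passes only in rows, so rows that do not move let the fingers close, or fill a call up. It gives the time, the measured TCP pose, the force, the opening and the grip force at its end, in the units of the state.
- env.read_state(): the state, without advancing time (a new reading comes with each control period).
- env.camera(name): name is "scene" or "side" or "wrist"; returns the picture (384x512x3 uint8, red, green, blue); there is no depth.
- env.calibration(name): a dict with "vertical_fov" (degrees; the focal length in pixels is half the picture's height over the tangent of half this angle, whatever the lens; pixels are square), "cx", "cy" (the principal point, pixels), "camera_from_world" (4x4, takes a point from world to camera coordinates). Camera axes: x right, y up, looking along -z (the intrinsics and any distortion apply to the point x, -y, -z); pixel columns grow to the right and rows downward; lengths in m; the calibration is good to about 2 mm. A picture is of the moment at which its call begins: read the wrist's pose just before it. calibration takes no time and is no camera call; for the wrist camera it gives the pose at the moment of the call.
- env.job_done(): hands the job in; it is judged then, once.
The state is a dict: "t": time; "q": joint angles; "joint_vel": joint speeds; "joint_torque": joint torques, N m; "tcp_pos": TCP position; "orientation": TCP orientation; "wrist_force": force on the tool from outside, world axes, zero at the start; "ft_torque": the same for the moment, N m; "width": opening from 0.0 (shut) to 1.0 (fully open); "grip_force": force on a finger pad.
Only numpy, scipy, OpenCV 4.12 (cv2) and the standard library are available. Lean on these libraries where they do the work, as an engineer would, in place of code of your own. Each camera call takes 0.05 s, during which the arm holds its last target. There are 200 camera calls.

### The job

Set the red side guide to the yellow-handled feeler: stand its blade fully in the gap between the steel fence and the brass strip, then push the guide up by its black post until the sprung strip bears lightly on the blade, about half-way into its spring travel. Draw the blade straight back out along the gap, feeling that it drags lightly, leave the guide as set, and stand the feeler upright on the blue mat. Leave the other loose things on the bed where they are.

Things in the scene. Friction and masses are not known exactly. Their poses are not given: they have to be found in the camera images.
- nest: Side-guide fixture, bolted down. Dark base plate, 90 mm (x) by 155 mm (y, from y = -130 to +25), 6 mm thick. The steel fence stands on it: 80 mm long (x from -40 to +40), 24 mm thick, its top 32 mm above the bed. The origin lies at bed level under the middle of the fence's working face, which is the plane y = 0 and looks to -y. The gap between fence and brass strip runs along the fixture's x; its near end, towards the robot, is at x = -40 and is open. +z is up.
- rail_post (a point): Black post, 16 mm (x) by 14 mm (y) by 30 mm tall (32 to 62 mm above the bed), on the middle of the red guide rail (80 x 20 x 22 mm, top 32 mm above the bed). The point is the middle of the post. The rail slides along the fixture's y only, on the side y < 0 of the fence; +y closes the gap. Sliding it takes about 7 N (plus a little damping); it stays where it is left. With the strip free, the brass face is 20 mm ahead (+y) of this point. The rail starts well open.
- strip: Brass strip on springs on the front of the rail, 80 mm long, 18 mm tall, 4 mm thick; the origin is the centre of its face, 21.5 mm above the bed, y axis towards the fence. It can be pressed back into the rail by 6 mm: 0.8 N at first touch, rising by 0.8 N per mm to 5.6 N, then solid. Lightly bearing means pressed back about 3 mm by the 8 mm blade, so that with the blade withdrawn the face stands about 5 mm from the fence.
- feeler_grip (a point): Centre of the yellow handle of the feeler, 20 mm above its underside. The handle is a block 70 mm long (x), 30 mm wide (y), 40 mm tall, standing on its underside; the whole weighs about 220 g, so it takes 1 to 3 N to shove it over the bed (this is also felt when the guide pushes a blade that does not yet lie against the fence). x points along the blade, z up.
- blade_tip (a point): End of the feeler's steel blade, 111 mm ahead (+x) of the handle's centre. The blade starts at the handle's front face, is 76 mm long, 8 mm thick (y) and 18 mm tall, on edge, 9 to 27 mm above the handle's underside; the point is 18 mm above it. The blade passes over the base plate while the handle stands on the bed in front of the plate. Fully in: the handle's front is within about 10 mm of the plate's near edge (x = -45 mm of the fixture).
- pad: Blue mat, fixed, 170 mm (x) by 90 mm (y), 3 mm thick; the origin is the centre of its underside. The feeler starts on it with its blade along the mat's +x.
- thin_grip (a point): Handle centre of another feeler, green, with a 4 mm blade: not the one to use, leave it.
- part_a: Loose black plastic part, 60 x 45 x 18 mm, leave it. Origin under its centre.
- part_b: Another such black part, leave it.
- driver_grip (a point): Grip of a loose screwdriver lying on the bed, about 190 mm long, leave it.
- lens_cleaner: White bottle, 50 mm in diameter, 120 mm tall, leave it. Origin under its centre.
Things that resemble listed ones, but are neither listed nor needed, are in the scene too. Of the things shaped like the part that bears feeler_grip, the yellow one is meant.

How it is judged (in metres and radians):
On the way, in this order (a step that is already met when the one before it is completed fails the run):
1. the yellow feeler's blade stands fully in the gap (y of blade_tip in the frame of nest between -0.03 and 0.002 m and z of blade_tip in the frame of nest below 0.03 m and angle between the x axis of blade_tip and the x axis of nest, either way round below 0.2 rad and x of blade_tip in the frame of nest above 0.012 m), for 0.2 s.
2. the guide is pushed up so that the sprung strip bears on the blade (y of blade_tip in the frame of nest between -0.03 and 0.002 m and z of blade_tip in the frame of nest below 0.03 m and angle between the x axis of blade_tip and the x axis of nest, either way round below 0.2 rad and x of blade_tip in the frame of nest above 0.008 m and contact force between strip and feeler above 0.3 N), for 0.2 s.
3. the blade is drawn back along the gap while the strip drags on it (y of blade_tip in the frame of nest between -0.03 and 0.002 m and z of blade_tip in the frame of nest below 0.03 m and angle between the x axis of blade_tip and the x axis of nest, either way round below 0.2 rad and x of blade_tip in the frame of nest between -0.036 and -0.005 m and contact force between strip and feeler above 0.3 N), for 0.05 s.
At the end, for the whole second after the job is handed in: The guide is left so that the free brass strip's face stands 3.3 to 7.2 mm from the fence (the 8 mm blade pressed it back by 0.8 to 4.7 mm), and the yellow feeler stands upright at rest on the blue mat with its handle's centre over the mat (y of strip in the frame of nest between -0.0072 and -0.0033 m and x of feeler_grip in the frame of pad between -0.08 and 0.08 m and y of feeler_grip in the frame of pad between -0.045 and 0.045 m and z of feeler_grip in the frame of pad between 0.018 and 0.028 m and angle between feeler_grip's own z axis and vertical below 0.1 rad and linear speed of feeler below 0.01 m/s); the robot touches nothing.
It fails at once if the green-handled feeler is shifted by more than 20 mm (distance of thin_grip from where it was at the start of the episode above 0.02 m).
It fails at once if the black part is shifted by more than 20 mm (distance of part_a from where it was at the start of the episode above 0.02 m).
It fails at once if the black part is shifted by more than 20 mm (distance of part_b from where it was at the start of the episode above 0.02 m).
It fails at once if the screwdriver is shifted by more than 20 mm (distance of driver_grip from where it was at the start of the episode above 0.02 m).
It fails at once if the bottle is shifted by more than 20 mm (distance of lens_cleaner from where it was at the start of the episode above 0.02 m).
It also fails if it takes over 72 s, if anything falls off the work surface, if the arm or the gripper's body presses on something with over 40 N, if the wrist force passes 120 N, or if a joint passes its speed limit or range.

## Working session

There is one attempt and no reset: what is moved stays moved. The work goes in short steps, Python scripts to look and compute and a tool call to move; the robot and the scene stay as the last step left them, time stands still between calls to the robot, and variables do not carry over. Pictures are saved under pics/ and viewed, at most 10 in all, crops included, and the job is handed in when it is done.

Besides the shell and the picture viewer there is one more tool, called as name([rows], argument=value, ...), one row to a line, values as JSON. apply_moves: Moves the arm, as the interface text tells. Its arguments: {"type":"object","properties":{"commands":{"type":"array"},"grip_force":{"type":"number"}},"required":["commands"]}

```bash
mkdir -p pics; ls; python3 - <<'E'
from workcell import env
import cv2,numpy as np
s=env.read_state();print({k:np.round(v,3).tolist() for k,v in s.items()})
a=[]
for n in ("scene","side"):
    im=env.camera(n);c=env.calibration(n);print(n,{k:np.round(v,4).tolist() if not isinstance(v,str) else v for k,v in c.items()})
    cv2.imwrite(f"pics/{n}0.png",im[:,:,::-1])
E
```

```text
pics
{'t': 0.0, 'q': [-70.736, 19.072, -3.706, 83.706, 1.238, 77.344, -5.072], 'joint_vel': [-0.1, 0.076, -0.024, 0.017, -0.098, -0.064, 0.059], 'joint_torque': [-0.0, -62.327, 0.024, -38.989, -0.061, 0.04, 0.0], 'tcp_pos': [0.219, 0.585, 0.291], 'orientation': [-179.918, 0.005, 159.441], 'wrist_force': [-1.183, 1.199, 0.426], 'ft_torque': [-0.009, -0.017, 0.015], 'grip_force': 0.0, 'width': 1.003}
scene {'vertical_fov': 45.9714, 'cx': 259.1542, 'cy': 193.4469, 'camera_from_world': [[-0.4123, 0.911, -0.011, 0.2633], [-0.5773, -0.2519, 0.7767, 0.3066], [0.7048, 0.3266, 0.6297, -1.9883], [0.0, 0.0, 0.0, 1.0]]}
side {'vertical_fov': 47.1741, 'cx': 245.2526, 'cy': 189.1321, 'camera_from_world': [[0.8654, -0.501, -0.0108, -0.5412], [0.3678, 0.6204, 0.6927, -0.257], [-0.3404, -0.6034, 0.7211, -1.0221], [0.0, 0.0, 0.0, 1.0]]}
```

View pics/scene0.png

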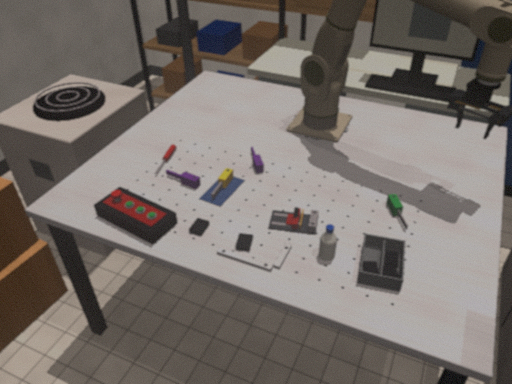

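View pics/side0.png

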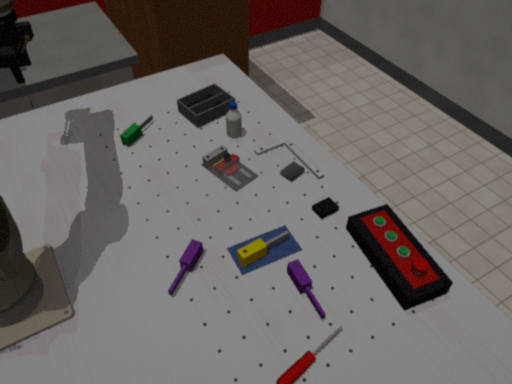

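The scene shows the nest at about (295,221) and the yellow feeler on its blue mat at (225,183). In the side view they are at (229,165) and (262,250).
Feeler-like candidates (side pixels): yellow (253,251), purple (191,254), purple (300,275) and green (131,133). I choose yellow, the only one on the blue mat.

```bash
cat > h.py <<'E'
import numpy as np,cv2
from workcell import env
def K(c): return 192/np.tan(np.radians(c["vertical_fov"]/2))
def ray(c,u,v):
    M=np.array(c["camera_from_world"]);f=K(c)
    d=np.array([(u-c["cx"])/f,-(v-c["cy"])/f,-1.0]);R=M[:3,:3]
    return -R.T@M[:3,3],R.T@d
def onz(c,u,v,z):
    o,d=ray(c,u,v);return o+d*(z-o[2])/d[2]
def proj(c,p):
    M=np.array(c["camera_from_world"]);q=M[:3,:3]@np.asarray(p)+M[:3,3];f=K(c)
    return c["cx"]+f*q[0]/-q[2],c["cy"]-f*q[1]/-q[2]
def mask(im,name):
    h=cv2.cvtColor(im,cv2.COLOR_RGB2HSV)
    lo,hi={"yellow":((22,120,80),(35,255,255)),"blue":((105,80,40),(125,255,255)),"red":((0,150,60),(8,255,255)),"green":((50,120,40),(80,255,255))}[name]
    return cv2.inRange(h,lo,hi)
def blobs(m,amin=20):
    n,l,s,c=cv2.connectedComponentsWithStats(m)
    return [(np.round(c[i],1).tolist(),s[i].tolist()) for i in range(1,n) if s[i,4]>=amin],l
E
python3 - <<'E'
from h import *
for n in ("scene","side"):
    im=cv2.imread(f"pics/{n}0.png")[:,:,::-1].copy();c=env.calibration(n);print(n,list(c))
    for col,z in (("yellow",.03),("blue",.003),("red",.035),("green",.03)):
        for (p,s) in blobs(mask(im,col))[0]: print(col,p,s,np.round(onz(c,*p,z),3))
im=cv2.imread("pics/side0.png")
a=cv2.resize(im[140:200,190:270],(800,600),interpolation=cv2.INTER_CUBIC)
b=cv2.resize(im[220:280,222:302],(800,600),interpolation=cv2.INTER_CUBIC)
cv2.imwrite("pics/crop1.png",cv2.resize(np.hstack([a,b]),(800,300)))
E
```

```text
scene ['vertical_fov', 'cx', 'cy', 'camera_from_world']
yellow [225.2, 174.3] [219, 169, 13, 11, 88] [ 0.531 -0.185  0.03 ]
blue [218.6, 36.5] [196, 20, 45, 34, 1133] [-0.762 -0.911  0.003]
blue [474.9, 56.9] [462, 41, 22, 27, 165] [-1.035  0.567  0.003]
blue [510.3, 68.3] [509, 62, 3, 12, 22] [-0.945  0.75   0.003]
blue [510.9, 96.3] [510, 87, 2, 18, 20] [-0.6    0.759  0.003]
blue [509.4, 132.0] [505, 116, 7, 33, 86] [-0.246  0.76   0.003]
blue [508.9, 168.6] [506, 149, 6, 37, 139] [0.039 0.764 0.003]
blue [226.5, 191.8] [212, 179, 30, 25, 200] [ 0.59  -0.15   0.003]
blue [207.9, 194.5] [202, 184, 14, 17, 62] [ 0.63  -0.204  0.003]
blue [329.5, 227.6] [327, 225, 6, 7, 33] [0.621 0.243 0.003]
red [169.2, 151.3] [165, 146, 9, 12, 36] [ 0.49  -0.452  0.035]
red [133.3, 207.8] [104, 190, 60, 36, 604] [ 0.825 -0.375  0.035]
red [291.7, 220.0] [287, 215, 11, 9, 54] [0.669 0.129 0.035]
green [395.1, 201.5] [389, 195, 12, 13, 68] [0.438 0.413 0.03 ]
side ['vertical_fov', 'cx', 'cy', 'camera_from_world']
yellow [251.4, 248.4] [237, 239, 30, 21, 303] [ 0.542 -0.175  0.03 ]
blue [232.3, 104.4
[... 155 characters left out ...]
1.541 0.035]
red [53.0, 5.2] [28, 0, 60, 16, 271] [0.452 1.488 0.035]
red [101.4, 5.6] [96, 0, 11, 15, 45] [0.645 1.365 0.035]
red [279.4, 13.0] [249, 0, 72, 36, 1371] [1.306 0.87  0.035]
red [233.4, 157.3] [231, 155, 7, 5, 23] [0.663 0.134 0.035]
red [220.9, 164.4] [217, 161, 9, 7, 33] [0.617 0.126 0.035]
red [400.6, 250.9] [361, 210, 78, 79, 1693] [ 0.847 -0.368  0.035]
red [296.3, 369.2] [277, 352, 38, 32, 452] [ 0.467 -0.475  0.035]
green [128.8, 133.3] [121, 124, 19, 22, 169] [0.435 0.408 0.03 ]
green [379.4, 220.0] [376, 217, 8, 7, 44] [ 0.873 -0.266  0.03 ]
green [391.0, 234.8] [387, 232, 9, 7, 49] [ 0.865 -0.317  0.03 ]
green [403.2, 250.4] [399, 247, 9, 8, 54] [ 0.857 -0.368  0.03 ]
```

View pics/crop1.png

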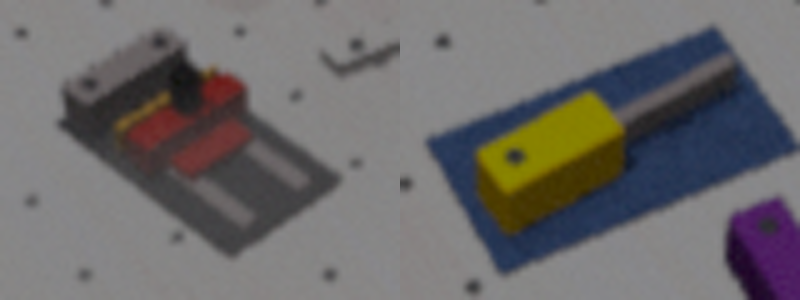

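The crop shows the nest (fence upper left, black post, brass strip behind the red rail) and the yellow-handled feeler on the blue mat, so the choice holds. Next I swing over for close wrist views.

apply_moves([
  {"rotation": [0, 0, 0.036], "travel": [30, -38, 0], "claw": 0},
  {"rotation": [0, 0, 0.036], "travel": [30, -38, 0], "claw": 0},
  {"rotation": [0, 0, 0.036], "travel": [30, -38, 0], "claw": 0},
  {"rotation": [0, 0, 0.036], "travel": [30, -38, 0], "claw": 0},
  {"rotation": [0, 0, 0.036], "travel": [30, -38, 0], "claw": 0},
  {"rotation": [0, 0, 0.036], "travel": [30, -38, 0], "claw": 0},
  {"rotation": [0, 0, 0.036], "travel": [30, -38, 0], "claw": 0},
  {"rotation": [0, 0, 0.036], "travel": [30, -38, 0], "claw": 0},
  {"rotation": [0, 0, 0.036], "travel": [30, -38, 0], "claw": 0},
  {"rotation": [0, 0, 0.036], "travel": [30, -38, 0], "claw": 0},
], grip_force=20)

```text
t: 1.1
tcp_pos: [0.5202, 0.2034, 0.2921]
orientation: [180.0, -0.0, -179.8]
wrist_force: [-0.5, 0.0, 0.4]
width: 0.999
grip_force: 0.0
```

```bash
python3 - <<'E'
from h import *
s=env.read_state();print(s["tcp_pos"],s["orientation"],s["q"])
c=env.calibration("wrist");o,d=ray(c,c["cx"],c["cy"]);print(o,d,c["vertical_fov"],onz(c,c["cx"],c["cy"],0), [np.round(onz(c,u,v,0)[:2],3) for u,v in((0,0),(511,0),(511,383),(0,383))])
E
```

```text
[0.52022834 0.20340715 0.29214579] [ 1.79997738e+02 -1.14947327e-02 -1.79839939e+02] [-37.36775853  10.45206339  12.90630313  94.71677514  -2.4100339
  75.11173284  66.11140184]
[0.44674989 0.20248059 0.38373544] [ 0.26885124  0.0025297  -0.96317839] 71.57175534582402 [0.55386167 0.20348844 0.        ] [array([ 0.307, -0.111]), array([0.305, 0.526]), array([0.926, 0.69 ]), array([ 0.926, -0.266])]
```

apply_moves([
  {"rotation": [0, 0, 0], "travel": [10, -20, -14], "claw": 0},
  {"rotation": [0, 0, 0], "travel": [10, -20, -14], "claw": 0},
  {"rotation": [0, 0, 0], "travel": [10, -20, -14], "claw": 0},
  {"rotation": [0, 0, 0], "travel": [10, -20, -14], "claw": 0},
  {"rotation": [0, 0, 0], "travel": [10, -10, -14], "claw": 0},
  {"rotation": [0, 0, 0], "travel": [10, -10, -10], "claw": 0},
  {"rotation": [0, 0, 0], "travel": [0, 0, 0], "claw": 0},
  {"rotation": [0, 0, 0], "travel": [0, 0, 0], "claw": 0},
  {"rotation": [0, 0, 0], "travel": [0, 0, 0], "claw": 0},
  {"rotation": [0, 0, 0], "travel": [0, 0, 0], "claw": 0},
])

```text
t: 2.1
tcp_pos: [0.5794, 0.1062, 0.213]
orientation: [180.0, 0.0, -179.9]
wrist_force: [-0.7, 0.2, -0.5]
width: 0.997
grip_force: 0.0
```

```bash
python3 - <<'E'
from h import *
import json
c=env.calibration("wrist");im=env.camera("wrist")
json.dump({k:np.array(v).tolist() for k,v in c.items()},open("w1.json","w"))
cv2.imwrite("pics/w1.png",im[:,:,::-1]);cv2.imwrite("pics/w1b.png",cv2.resize(im[:,:,::-1],(800,600)))
E
```

```text
(no output)
```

View pics/w1b.png

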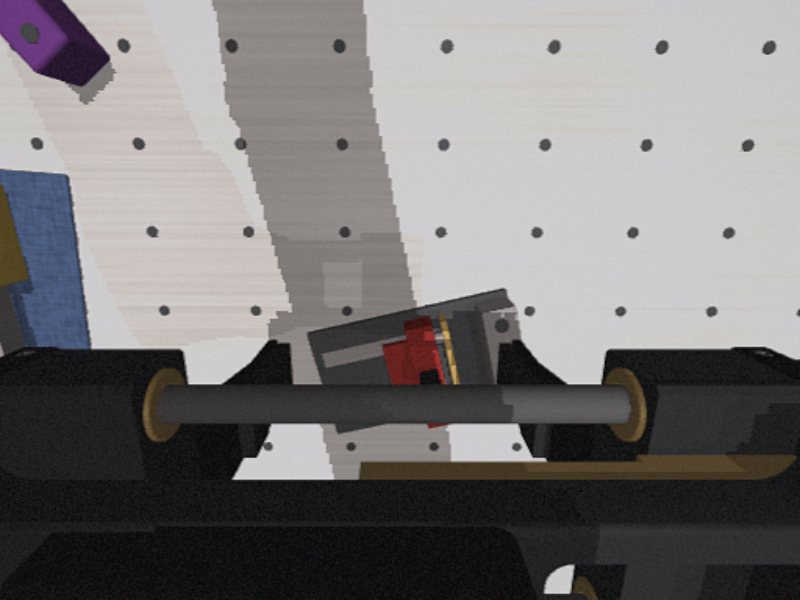

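The wrist view shows the nest centred near (420,365), partly hidden by the gripper; it is yawed by about 10°. Moving forward about 120 mm puts it in the clear upper half.

apply_moves([
  {"rotation": [0, 0, 0], "travel": [20, 0, 10], "claw": 0},
  {"rotation": [0, 0, 0], "travel": [20, 0, 10], "claw": 0},
  {"rotation": [0, 0, 0], "travel": [20, 0, 5], "claw": 0},
  {"rotation": [0, 0, 0], "travel": [20, 0, 0], "claw": 0},
  {"rotation": [0, 0, 0], "travel": [20, 0, 0], "claw": 0},
  {"rotation": [0, 0, 0], "travel": [10, 0, 0], "claw": 0},
  {"rotation": [0, 0, 0], "travel": [0, 0, 0], "claw": 0},
  {"rotation": [0, 0, 0], "travel": [0, 0, 0], "claw": 0},
  {"rotation": [0, 0, 0], "travel": [0, 0, 0], "claw": 0},
  {"rotation": [0, 0, 0], "travel": [0, 0, 0], "claw": 0},
])

```text
t: 3.15
tcp_pos: [0.689, 0.1054, 0.2376]
orientation: [180.0, 0.0, -179.9]
wrist_force: [0.1, 0.1, 0.1]
width: 1.003
grip_force: 0.0
```

```bash
cat > snap.py <<'E'
import sys,json
from h import *
n=sys.argv[1]
c=env.calibration("wrist");im=env.camera("wrist")
json.dump({k:np.array(v).tolist() for k,v in c.items()},open(n+".json","w"))
cv2.imwrite(f"pics/{n}.png",im[:,:,::-1])
E
python3 snap.py w2; python3 - <<'E'
import cv2
im=cv2.imread("pics/w2.png");cv2.imwrite("pics/w2c.png",cv2.resize(im[60:270,150:430],(800,600),interpolation=cv2.INTER_CUBIC))
E
```

```text
(no output)
```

View pics/w2c.png

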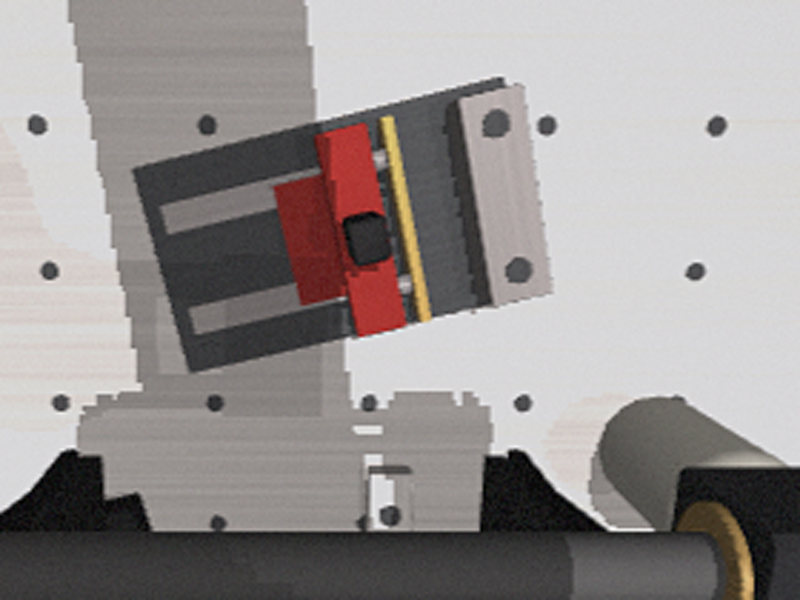

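apply_moves([
  {"rotation": [0, 0, 0], "travel": [0, -35, 0], "claw": 0},
  {"rotation": [0, 0, 0], "travel": [0, -35, 0], "claw": 0},
  {"rotation": [0, 0, 0], "travel": [0, -35, 0], "claw": 0},
  {"rotation": [0, 0, 0], "travel": [0, -35, 0], "claw": 0},
  {"rotation": [0, 0, 0], "travel": [0, -35, 0], "claw": 0},
  {"rotation": [0, 0, 0], "travel": [0, -35, 0], "claw": 0},
  {"rotation": [0, 0, 0], "travel": [0, -35, 0], "claw": 0},
  {"rotation": [0, 0, 0], "travel": [0, -35, 0], "claw": 0},
  {"rotation": [0, 0, 0], "travel": [0, 0, 0], "claw": 0},
  {"rotation": [0, 0, 0], "travel": [0, 0, 0], "claw": 0},
])

```text
t: 4.2
tcp_pos: [0.6891, -0.1757, 0.2374]
orientation: [180.0, 0.0, 180.0]
wrist_force: [0.1, -0.2, -0.3]
width: 0.997
grip_force: 0.0
```

```bash
python3 snap.py w3; python3 - <<'E'
import cv2
im=cv2.imread("pics/w3.png");cv2.imwrite("pics/w3c.png",cv2.resize(im[0:300,100:500],(800,600),interpolation=cv2.INTER_CUBIC))
E
```

```text
(no output)
```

View pics/w3c.png

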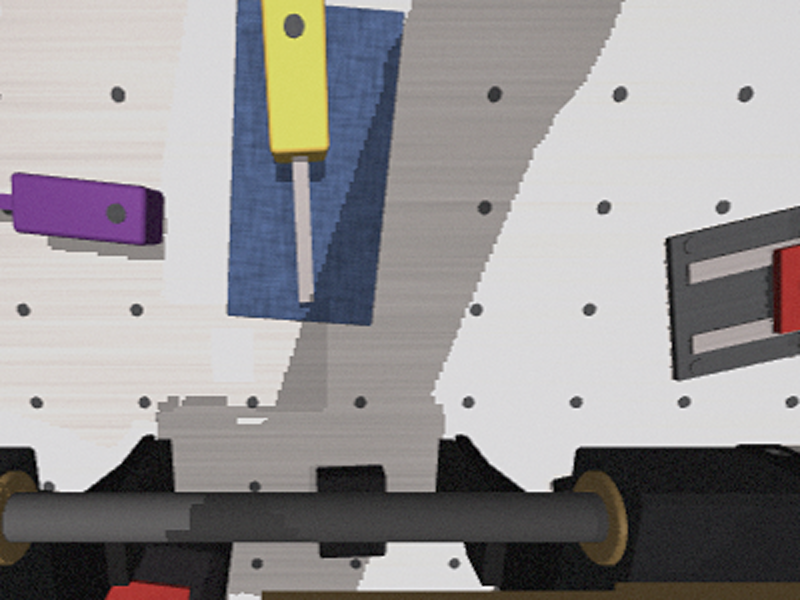

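Positions read in the crops:
- **w2c, nest:** plate corners at (135,170), (192,372) and (503,78). Fence top corners are (460,98), (493,306), (523,85) and (551,292). The post top is around (367,230), and the brass face edge runs (393,117)-(430,318).
- **w3c, feeler:** the handle's front top edge runs (272,152)-(328,149), and the blade tip is at (306,300). Mat corners are (228,315), (372,325) and (404,12).

```bash
python3 - <<'E'
from h import *
import json
c2=json.load(open("w2.json"));c3=json.load(open("w3.json"))
W2=lambda u,v,z:onz(c2,150+(u+.5)*.35-.5,60+(v+.5)*.35-.5,z)[:2]
W3=lambda u,v,z:onz(c3,100+u/2,v/2,z)[:2]
def ang(a,b): d=b-a;return np.round(np.degrees(np.arctan2(d[1],d[0])),1),np.round(np.linalg.norm(d)*1e3,1)
P={k:W2(*v) for k,v in dict(b1=(135,170,.006),b2=(192,372,.006),b3=(503,78,.006),f1=(460,98,.032),f2=(493,306,.032),f3=(523,85,.032),f4=(551,292,.032),s1=(393,117,.0305),s2=(430,318,.0305),r1=(316,137,.032),r2=(358,335,.032),r3=(368,124,.032),r4=(406,327,.032),post=(366,225,.062)).items()}
for k,v in P.items(): print(k,np.round(v,4))
for a,b in(("b1","b2"),("b1","b3"),("f1","f2"),("f3","f4"),("f1","f3"),("s1","s2"),("r1","r2"),("r3","r4")):print(a,b,ang(P[a],P[b]))
O=(P["f1"]+P["f2"])/2
Q={k:W3(*v) for k,v in dict(h1=(272,152,.043),h2=(328,149,.043),hl=(262,0,.043),hr=(322,0,.043),t1=(300,302,.03),t2=(313,300,.03),m1=(228,315,.003),m2=(372,325,.003),m3=(404,12,.003),n1=(667,238,.006),n2=(677,379,.006)).items()}
for k,v in Q.items(): print(k,np.round(v,4))
for a,b in(("h1","h2"),("hl","h1"),("hr","h2"),("m1","m2"),("m3","m2"),("n1","n2")):print(a,b,ang(Q[a],Q[b]))
hf=(Q["h1"]+Q["h2"])/2;tp=(Q["t1"]+Q["t2"])/2
print("front->tip",ang(hf,tp))
# refine with red/black masks
E
```

```text
b1 [0.618  0.0406]
b2 [0.7037 0.0611]
b3 [0.5824 0.1888]
f1 [0.592  0.1667]
f2 [0.6695 0.1845]
f3 [0.5875 0.1895]
f4 [0.6639 0.2069]
s1 [0.5986 0.1425]
s2 [0.6746 0.1601]
r1 [0.6058 0.1138]
r2 [0.6812 0.1314]
r3 [0.6012 0.1331]
r4 [0.678  0.1504]
post [0.6357 0.1305]
b1 b2 (np.float64(13.4), np.float64(88.2))
b1 b3 (np.float64(103.5), np.float64(152.4))
f1 f2 (np.float64(12.9), np.float64(79.5))
f3 f4 (np.float64(12.8), np.float64(78.3))
f1 f3 (np.float64(101.2), np.float64(23.3))
s1 s2 (np.float64(13.0), np.float64(78.0))
r1 r2 (np.float64(13.1), np.float64(77.5))
r3 r4 (np.float64(12.7), np.float64(78.7))
h1 [ 0.5762 -0.1919]
h2 [ 0.5748 -0.1641]
hl [ 0.5109 -0.1954]
hr [ 0.5109 -0.1676]
t1 [ 0.652  -0.1783]
t2 [ 0.6509 -0.171 ]
m1 [ 0.6632 -0.2226]
m2 [ 0.6695 -0.1341]
m3 [ 0.5018 -0.1227]
n1 [0.6178 0.0366]
n2 [0.7034 0.0585]
h1 h2 (np.float64(92.8), np.float64(27.9))
hl h1 (np.float64(3.1), np.float64(65.4))
hr h2 (np.float64(3.1), np.float64(64.0))
m1 m2 (np.float64(86.0), np.float64(88.7))
m3 m2 (np.float64(-3.9), np.float64(168.1))
n1 n2 (np.float64(14.4), np.float64(88.3))
front->tip (np.float64(2.5), np.float64(76.0))
```

apply_moves([
  {"rotation": [0, 0, 0.01], "travel": [-30, -1, -10], "claw": 0},
  {"rotation": [0, 0, 0.01], "travel": [-30, -1, -10], "claw": 0},
  {"rotation": [0, 0, 0.01], "travel": [-30, -1, -10], "claw": 0},
  {"rotation": [0, 0, 0.01], "travel": [-30, -1, -10], "claw": 0},
  {"rotation": [0, 0, 0.01], "travel": [-28, 0, -12], "claw": 0},
  {"rotation": [0, 0, 0], "travel": [0, 0, -25], "claw": 0},
  {"rotation": [0, 0, 0], "travel": [0, 0, -25], "claw": 0},
  {"rotation": [0, 0, 0], "travel": [0, 0, -25], "claw": 0},
  {"rotation": [0, 0, 0], "travel": [0, 0, -20], "claw": 0},
  {"rotation": [0, 0, 0], "travel": [0, 0, -8], "claw": 0},
])

```text
t: 5.25
tcp_pos: [0.5409, -0.1768, 0.0806]
orientation: [179.9, -0.1, -176.9]
wrist_force: [-0.5, 0.6, 0.4]
width: 1.0
grip_force: 0.0
```

```bash
python3 - <<'E'
from h import *
cs,cd=env.calibration("scene"),env.calibration("side")
# cap top: triangulate bottle axis at cap
A=np.array([[0,0,0.]]);
o1,d1=ray(cs,329.5,227.6);o2,d2=ray(cd,232.3,104.4)
t=np.linalg.lstsq(np.c_[d1,-d2],o2-o1,rcond=None)[0];print("cap",(o1+d1*t[0]+o2+d2*t[1])/2)
print("purple",onz(cd,191,254,.02))
s=env.read_state();print(s["tcp_pos"],s["orientation"],s["wrist_force"])
E
```

```text
cap [0.73741856 0.26979799 0.11401043]
purple [ 0.40901398 -0.10783903  0.02      ]
[ 0.54091984 -0.17677671  0.08057865] [ 1.79925998e+02 -1.27937339e-01 -1.76921219e+02] [-0.50658287  0.61265977  0.40083054]
```

apply_moves([
  {"rotation": [0, 0, 0], "travel": [0, -3, 0], "claw": 0},
  {"rotation": [0, 0, 0], "travel": [0, 0, 0], "claw": 60},
  {"rotation": [0, 0, 0], "travel": [0, 0, 0], "claw": 120},
  {"rotation": [0, 0, 0], "travel": [0, 0, 0], "claw": 255},
  {"rotation": [0, 0, 0], "travel": [0, 0, 0], "claw": 255},
  {"rotation": [0, 0, 0], "travel": [0, 0, 0], "claw": 255},
  {"rotation": [0, 0, 0], "travel": [0, 0, 0], "claw": 255},
  {"rotation": [0, 0, 0], "travel": [0, 0, 0], "claw": 255},
  {"rotation": [0, 0, 0], "travel": [0, 0, 0], "claw": 255},
  {"rotation": [0, 0, 0], "travel": [0, 0, 0], "claw": 255},
], grip_force=35)

```text
t: 6.25
tcp_pos: [0.5414, -0.1816, 0.0823]
orientation: [180.0, -0.0, -177.1]
wrist_force: [-0.6, 1.7, 0.7]
width: 0.337
grip_force: 35.0
```

apply_moves([
  {"rotation": [0, 0, 0], "travel": [0, 0, 30], "claw": 255},
  {"rotation": [0, 0, 0], "travel": [0, 0, 30], "claw": 255},
  {"rotation": [0, 0, 0.022], "travel": [1, 40, 0], "claw": 255},
  {"rotation": [0, 0, 0.022], "travel": [1, 40, 0], "claw": 255},
  {"rotation": [0, 0, 0.022], "travel": [1, 40, 0], "claw": 255},
  {"rotation": [0, 0, 0.022], "travel": [1, 40, 0], "claw": 255},
  {"rotation": [0, 0, 0.022], "travel": [1, 40, 0], "claw": 255},
  {"rotation": [0, 0, 0.022], "travel": [1, 40, 0], "claw": 255},
  {"rotation": [0, 0, 0.022], "travel": [0, 40, 0], "claw": 255},
  {"rotation": [0, 0, 0.022], "travel": [0, 40, 0], "claw": 255},
])

```text
t: 7.25
tcp_pos: [0.5471, 0.1397, 0.1421]
orientation: [-180.0, -0.0, -166.9]
wrist_force: [0.6, 0.4, -1.9]
width: 0.342
grip_force: 35.0
```

apply_moves([
  {"rotation": [0, 0, 0], "travel": [0, 0, 0], "claw": 255},
  {"rotation": [0, 0, 0], "travel": [0, 0, 0], "claw": 255},
  {"rotation": [0, 0, 0], "travel": [0, 0, 0], "claw": 255},
  {"rotation": [0, 0, 0], "travel": [0, 0, 0], "claw": 255},
  {"rotation": [0, 0, 0], "travel": [0, 0, 0], "claw": 255},
  {"rotation": [0, 0, 0], "travel": [0, 0, 0], "claw": 255},
  {"rotation": [0, 0, 0], "travel": [0, 0, 0], "claw": 255},
  {"rotation": [0, 0, 0], "travel": [0, 0, 0], "claw": 255},
  {"rotation": [0, 0, 0], "travel": [0, 0, 0], "claw": 255},
  {"rotation": [0, 0, 0], "travel": [0, 0, 0], "claw": 255},
])

```text
t: 8.25
tcp_pos: [0.5474, 0.1382, 0.1423]
orientation: [180.0, -0.0, -167.0]
wrist_force: [-0.1, 0.0, -1.6]
width: 0.344
grip_force: 35.0
```

```bash
cat > st.py <<'E'
from h import *
s=env.read_state();O=np.array([.631,.1757]);a=np.radians(13.1)
R=np.array([[np.cos(a),-np.sin(a)],[np.sin(a),np.cos(a)]])
p=np.array(s["tcp_pos"]);print("t",round(s["t"],2),"tcp",np.round(p*1e3,1),"nest",np.round(R.T@(p[:2]-O)*1e3,1),"yaw",np.round(s["orientation"],1))
f=np.array(s["wrist_force"]);print("F nest",np.round(R.T@f[:2],1),round(f[2],1),"torq",np.round(s["ft_torque"],2),"w",round(s["width"]*87,1))
E
python3 st.py; python3 - <<'E'
from h import *
im=env.camera("side");cv2.imwrite("pics/s1c.png",cv2.resize(im[110:230,150:310,::-1],(800,600),interpolation=cv2.INTER_CUBIC))
E
```

```text
t 8.25 tcp [547.4 138.2 142.3] nest [-89.9 -17.5] yaw [ 180.   -0. -167.]
F nest [-0.1  0. ] -1.6 torq [-0.    0.06 -0.01] w 29.9
```

View pics/s1c.png

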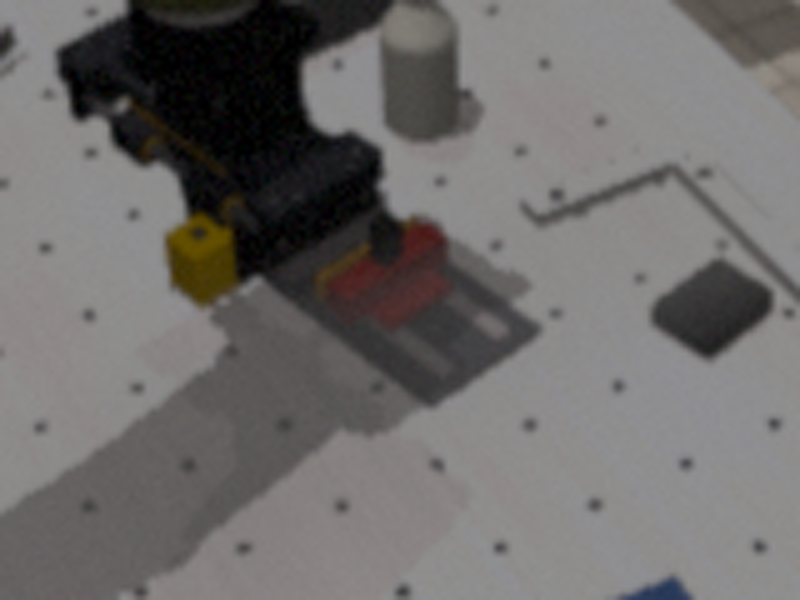

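The crop shows the feeler held level at (205,260), above the near end of the gap. Nothing else has moved. Next I shift 5 mm toward the fence and lower it.

apply_moves([
  {"rotation": [0, 0, 0], "travel": [1, 5, 0], "claw": 255},
  {"rotation": [0, 0, 0], "travel": [0, 0, 0], "claw": 255},
  {"rotation": [0, 0, 0], "travel": [0, 0, -10], "claw": 255},
  {"rotation": [0, 0, 0], "travel": [0, 0, -10], "claw": 255},
  {"rotation": [0, 0, 0], "travel": [0, 0, -10], "claw": 255},
  {"rotation": [0, 0, 0], "travel": [0, 0, -10], "claw": 255},
  {"rotation": [0, 0, 0], "travel": [0, 0, -10], "claw": 255},
  {"rotation": [0, 0, 0], "travel": [0, 0, -8], "claw": 255},
  {"rotation": [0, 0, 0], "travel": [0, 0, -3], "claw": 255},
  {"rotation": [0, 0, 0], "travel": [0, 0, 0], "claw": 255},
])

```text
t: 9.3
tcp_pos: [0.5483, 0.1431, 0.0808]
orientation: [-180.0, -0.0, -167.0]
wrist_force: [-1.2, 0.0, -1.5]
width: 0.341
grip_force: 35.0
```

```bash
python3 st.py
```

```text
t 9.3 tcp [548.3 143.1  80.8] nest [-88. -13.] yaw [-180.   -0. -167.]
F nest [-1.1  0.3] -1.5 torq [ 0.06 -0.01 -0.02] w 29.7
```

apply_moves([
  {"rotation": [0, 0, 0], "travel": [-0.2, 1, 0], "claw": 255},
  {"rotation": [0, 0, 0], "travel": [-0.2, 1, 0], "claw": 255},
  {"rotation": [0, 0, 0], "travel": [-0.2, 1, 0], "claw": 255},
  {"rotation": [0, 0, 0], "travel": [-0.2, 1, 0], "claw": 255},
  {"rotation": [0, 0, 0], "travel": [-0.2, 1, 0], "claw": 255},
  {"rotation": [0, 0, 0], "travel": [-0.2, 1, 0], "claw": 255},
  {"rotation": [0, 0, 0], "travel": [-0.3, 1, 0], "claw": 255},
  {"rotation": [0, 0, 0], "travel": [-0.3, 1, 0], "claw": 255},
  {"rotation": [0, 0, 0], "travel": [0, 0, 0], "claw": 255},
  {"rotation": [0, 0, 0], "travel": [0, 0, 0], "claw": 255},
])

```text
t: 10.3
tcp_pos: [0.5466, 0.1512, 0.0813]
orientation: [180.0, -0.0, -167.0]
wrist_force: [0.5, -0.5, -2.2]
width: 0.342
grip_force: 35.0
```

```bash
python3 st.py
```

```text
t 10.3 tcp [546.6 151.2  81.3] nest [-87.7  -4.7] yaw [ 180.   -0. -167.]
F nest [ 0.4 -0.6] -2.2 torq [ 0.02  0.04 -0.04] w 29.7
```

apply_moves([
  {"rotation": [0, 0, 0], "travel": [-0.2, 1, 0], "claw": 255},
  {"rotation": [0, 0, 0], "travel": [0, 0, 0], "claw": 255},
  {"rotation": [0, 0, 0], "travel": [0, 0, 0], "claw": 255},
  {"rotation": [0, 0, 0], "travel": [0, 0, 0], "claw": 255},
  {"rotation": [0, 0, 0], "travel": [0, 0, 0], "claw": 255},
  {"rotation": [0, 0, 0], "travel": [0, 0, 0], "claw": 255},
  {"rotation": [0, 0, 0], "travel": [0, 0, 0], "claw": 255},
  {"rotation": [0, 0, 0], "travel": [0, 0, 0], "claw": 255},
  {"rotation": [0, 0, 0], "travel": [0, 0, 0], "claw": 255},
  {"rotation": [0, 0, 0], "travel": [0, 0, 0], "claw": 255},
])

```text
t: 11.3
tcp_pos: [0.5465, 0.152, 0.0813]
orientation: [-180.0, -0.0, -167.0]
wrist_force: [0.2, -3.6, -1.7]
width: 0.341
grip_force: 35.0
```

```bash
python3 st.py
```

```text
t 11.3 tcp [546.5 152.   81.3] nest [-87.7  -3.9] yaw [-180.   -0. -167.]
F nest [-0.6 -3.6] -1.7 torq [-0.79 -0.11 -0.23] w 29.6
```

apply_moves([
  {"rotation": [0, 0, 0], "travel": [0.1, -0.5, -1], "claw": 255},
  {"rotation": [0, 0, 0], "travel": [0, 0, -1], "claw": 255},
  {"rotation": [0, 0, 0], "travel": [0, 0, 0], "claw": 255},
  {"rotation": [0, 0, 0], "travel": [0, 0, 0], "claw": 140},
  {"rotation": [0, 0, 0], "travel": [0, 0, 0], "claw": 120},
  {"rotation": [0, 0, 0], "travel": [0, 0, 0], "claw": 60},
  {"rotation": [0, 0, 0], "travel": [0, 0, 0], "claw": 60},
  {"rotation": [0, 0, 0], "travel": [0, 0, 20], "claw": 60},
  {"rotation": [0, 0, 0], "travel": [0, 0, 20], "claw": 60},
  {"rotation": [0, 0, 0], "travel": [0, 0, 22], "claw": 60},
])

```text
t: 12.3
tcp_pos: [0.5463, 0.1518, 0.1418]
orientation: [180.0, -0.0, -167.0]
wrist_force: [-0.2, 0.5, 0.5]
width: 0.754
grip_force: 0.0
```

apply_moves([
  {"rotation": [0, 0, 0], "travel": [19, -4, 0], "claw": 60},
  {"rotation": [0, 0, 0], "travel": [19, -4, 0], "claw": 60},
  {"rotation": [0, 0, 0], "travel": [19, -4, 0], "claw": 60},
  {"rotation": [0, 0, 0], "travel": [19, -4, 0], "claw": 60},
  {"rotation": [0, 0, 0], "travel": [19, -4, 0], "claw": 60},
  {"rotation": [0, 0, 0], "travel": [0, 0, 0], "claw": 60},
  {"rotation": [0, 0, 0], "travel": [0, 0, 0], "claw": 60},
  {"rotation": [0, 0, 0], "travel": [0, 0, 0], "claw": 60},
  {"rotation": [0, 0, 0], "travel": [0, 0, 0], "claw": 60},
  {"rotation": [0, 0, 0], "travel": [0, 0, 0], "claw": 60},
])

```text
t: 13.3
tcp_pos: [0.6412, 0.1321, 0.1415]
orientation: [180.0, 0.0, -167.0]
wrist_force: [0.5, 0.6, 0.9]
width: 0.763
grip_force: 0.0
```

```bash
python3 st.py; python3 - <<'E'
from h import *
a=env.camera("side")[110:230,150:310,::-1]
cv2.imwrite("pics/s2c.png",cv2.resize(a,(800,600),interpolation=cv2.INTER_CUBIC))
E
```

```text
t 13.3 tcp [641.2 132.1 141.5] nest [  0.  -44.8] yaw [ 180.    0. -167.]
F nest [0.6 0.5] 0.9 torq [0.06 0.02 0.01] w 66.3
```

View pics/s2c.png

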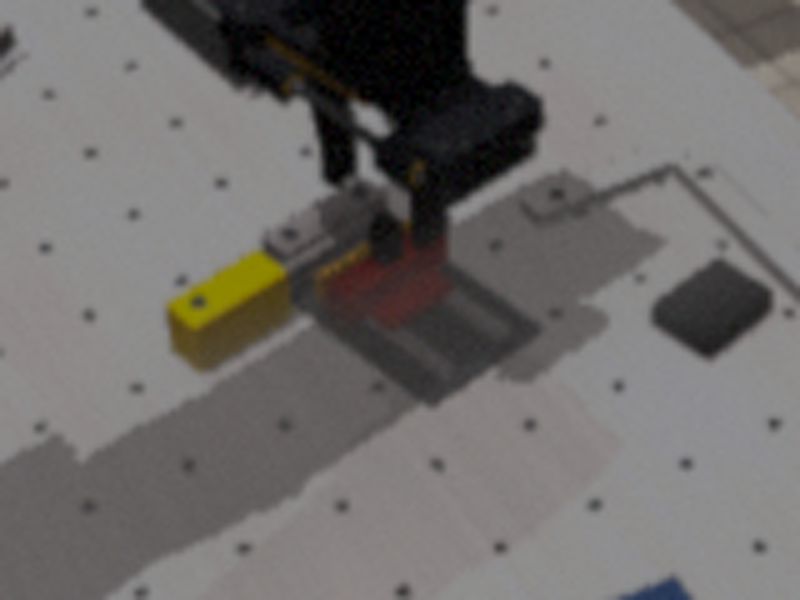

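The crop shows the feeler standing on the bed at (230,310) with its blade in the gap against the fence. The fingers straddle the black post at (385,240). Next I lower and grip the post.

apply_moves([
  {"rotation": [0, 0, 0], "travel": [0, 0, -12], "claw": 60},
  {"rotation": [0, 0, 0], "travel": [0, 0, -12], "claw": 60},
  {"rotation": [0, 0, 0], "travel": [0, 0, -10], "claw": 60},
  {"rotation": [0, 0, 0], "travel": [0, 0, 0], "claw": 140},
  {"rotation": [0, 0, 0], "travel": [0, 0, 0], "claw": 180},
  {"rotation": [0, 0, 0], "travel": [0, 0, 0], "claw": 255},
  {"rotation": [0, 0, 0], "travel": [0, 0, 0], "claw": 255},
  {"rotation": [0, 0, 0], "travel": [0, 0, 0], "claw": 255},
  {"rotation": [0, 0, 0], "travel": [0, 0, 0], "claw": 255},
  {"rotation": [0, 0, 0], "travel": [0, 0, 0], "claw": 255},
], grip_force=20)

```text
t: 14.35
tcp_pos: [0.6416, 0.1317, 0.1074]
orientation: [180.0, 0.0, -167.0]
wrist_force: [0.1, 0.6, 0.8]
width: 0.214
grip_force: 0.0
```

```bash
python3 st.py
```

```text
t 14.35 tcp [641.6 131.7 107.4] nest [  0.4 -45.2] yaw [ 180.    0. -167.]
F nest [0.2 0.5] 0.8 torq [0.09 0.   0.02] w 18.6
```

apply_moves([
  {"rotation": [0, 0, 0], "travel": [0, 0, 0], "claw": 255},
  {"rotation": [0, 0, 0], "travel": [0, 0, 0], "claw": 255},
  {"rotation": [0, 0, 0], "travel": [0, 0, 0], "claw": 255},
  {"rotation": [0, 0, 0], "travel": [-0.5, 2, 0], "claw": 255},
  {"rotation": [0, 0, 0], "travel": [-0.5, 2, 0], "claw": 255},
  {"rotation": [0, 0, 0], "travel": [-0.5, 2, 0], "claw": 255},
  {"rotation": [0, 0, 0], "travel": [-0.5, 2, 0], "claw": 255},
  {"rotation": [0, 0, 0], "travel": [-0.5, 2, 0], "claw": 255},
  {"rotation": [0, 0, 0], "travel": [-0.5, 2, 0], "claw": 255},
  {"rotation": [0, 0, 0], "travel": [-0.5, 2, 0], "claw": 255},
])

```text
t: 15.35
tcp_pos: [0.6388, 0.1431, 0.1074]
orientation: [-179.8, 0.0, -167.1]
wrist_force: [2.9, -6.8, 0.1]
width: 0.159
grip_force: 20.0
```

```bash
python3 st.py
```

```text
t 15.35 tcp [638.8 143.1 107.4] nest [  0.3 -33.5] yaw [-179.8    0.  -167.1]
F nest [ 1.3 -7.3] 0.1 torq [-1.42 -0.6   0.15] w 13.8
```

apply_moves([
  {"rotation": [0, 0, 0], "travel": [-0.3, 1, 0], "claw": 255},
  {"rotation": [0, 0, 0], "travel": [-0.2, 1, 0], "claw": 255},
  {"rotation": [0, 0, 0], "travel": [-0.2, 1, 0], "claw": 255},
  {"rotation": [0, 0, 0], "travel": [-0.2, 1, 0], "claw": 255},
  {"rotation": [0, 0, 0], "travel": [0, 0, 0], "claw": 255},
  {"rotation": [0, 0, 0], "travel": [0, 0, 0], "claw": 255},
  {"rotation": [0, 0, 0], "travel": [0, 0, 0], "claw": 255},
  {"rotation": [0, 0, 0], "travel": [0, 0, 0], "claw": 255},
  {"rotation": [0, 0, 0], "travel": [0, 0, 0], "claw": 255},
  {"rotation": [0, 0, 0], "travel": [0, 0, 0], "claw": 255},
])

```text
t: 16.35
tcp_pos: [0.6378, 0.1474, 0.1074]
orientation: [-179.8, 0.0, -167.1]
wrist_force: [1.4, -6.0, 0.6]
width: 0.159
grip_force: 20.0
```

```bash
python3 st.py
```

```text
t 16.35 tcp [637.8 147.4 107.4] nest [  0.2 -29.1] yaw [-179.8    0.  -167.1]
F nest [-0.  -6.2] 0.6 torq [-1.24 -0.43  0.14] w 13.9
```

apply_moves([
  {"rotation": [0, 0, 0], "travel": [-0.2, 1, 0], "claw": 255},
  {"rotation": [0, 0, 0], "travel": [-0.2, 1, 0], "claw": 255},
  {"rotation": [0, 0, 0], "travel": [-0.1, 0.5, 0], "claw": 255},
  {"rotation": [0, 0, 0], "travel": [0, 0, 0], "claw": 255},
  {"rotation": [0, 0, 0], "travel": [0, 0, 0], "claw": 255},
  {"rotation": [0, 0, 0], "travel": [0, 0, 0], "claw": 255},
  {"rotation": [0, 0, 0], "travel": [0, 0, 0], "claw": 255},
  {"rotation": [0, 0, 0], "travel": [0, 0, 0], "claw": 255},
  {"rotation": [0, 0, 0], "travel": [0, 0, 0], "claw": 255},
  {"rotation": [0, 0, 0], "travel": [0, 0, 0], "claw": 255},
])

```text
t: 17.35
tcp_pos: [0.6374, 0.1494, 0.1074]
orientation: [-179.8, 0.0, -167.1]
wrist_force: [1.8, -7.2, 1.0]
width: 0.157
grip_force: 20.0
```

```bash
python3 st.py;python3 st.py
```

```text
t 17.35 tcp [637.4 149.4 107.4] nest [  0.2 -27.1] yaw [-179.8    0.  -167.1]
F nest [ 0.1 -7.5] 1.0 torq [-1.48 -0.34  0.18] w 13.7
t 17.35 tcp [637.4 149.4 107.4] nest [  0.2 -27.1] yaw [-179.8    0.  -167.1]
F nest [ 0.1 -7.5] 1.0 torq [-1.48 -0.34  0.18] w 13.7
```

apply_moves([
  {"rotation": [0, 0, 0], "travel": [-0.2, 1, 0], "claw": 255},
  {"rotation": [0, 0, 0], "travel": [-0.1, 0.5, 0], "claw": 255},
  {"rotation": [0, 0, 0], "travel": [0, 0, 0], "claw": 255},
  {"rotation": [0, 0, 0], "travel": [0, 0, 0], "claw": 255},
  {"rotation": [0, 0, 0], "travel": [0, 0, 0], "claw": 255},
  {"rotation": [0, 0, 0], "travel": [0, 0, 0], "claw": 255},
  {"rotation": [0, 0, 0], "travel": [0, 0, 0], "claw": 255},
  {"rotation": [0, 0, 0], "travel": [0, 0, 0], "claw": 255},
  {"rotation": [0, 0, 0], "travel": [0, 0, 0], "claw": 255},
  {"rotation": [0, 0, 0], "travel": [0, 0, 0], "claw": 255},
])

```text
t: 18.35
tcp_pos: [0.6371, 0.1505, 0.1073]
orientation: [-179.8, 0.0, -167.1]
wrist_force: [1.6, -9.2, 1.7]
width: 0.157
grip_force: 20.0
```

```bash
python3 st.py
```

```text
t 18.35 tcp [637.1 150.5 107.3] nest [  0.2 -25.9] yaw [-179.8    0.  -167.1]
F nest [-0.6 -9.3] 1.7 torq [-1.69 -0.37  0.15] w 13.7
```

apply_moves([
  {"rotation": [0, 0, 0], "travel": [-0.1, 0.4, 0], "claw": 255},
  {"rotation": [0, 0, 0], "travel": [0, 0, 0], "claw": 255},
  {"rotation": [0, 0, 0], "travel": [0, 0, 0], "claw": 255},
  {"rotation": [0, 0, 0], "travel": [0, 0, 0], "claw": 190},
  {"rotation": [0, 0, 0], "travel": [0, 0, 0], "claw": 140},
  {"rotation": [0, 0, 0], "travel": [0, 0, 0], "claw": 60},
  {"rotation": [0, 0, 0], "travel": [0, 0, 0], "claw": 60},
  {"rotation": [0, 0, 0], "travel": [0, 0, 0], "claw": 60},
  {"rotation": [0, 0, 0], "travel": [0, 0, 20], "claw": 60},
  {"rotation": [0, 0, 0], "travel": [0, 0, 15], "claw": 60},
])

```text
t: 19.35
tcp_pos: [0.6363, 0.1543, 0.143]
orientation: [180.0, -0.0, -167.0]
wrist_force: [0.2, 0.5, 1.4]
width: 0.704
grip_force: 0.0
```

```bash
python3 st.py
```

```text
t 19.35 tcp [636.3 154.3 143. ] nest [  0.3 -22. ] yaw [ 180.   -0. -167.]
F nest [0.3 0.5] 1.4 torq [ 0.06 -0.06  0.  ] w 61.2
```

The arm sprang forward about 3.5 mm on release, so I check the guide setting from above.

apply_moves([
  {"rotation": [0, 0, 0], "travel": [0, -10, 20], "claw": 0},
  {"rotation": [0, 0, 0], "travel": [20, -10, 20], "claw": 0},
  {"rotation": [0, 0, 0], "travel": [20, -10, 20], "claw": 0},
  {"rotation": [0, 0, 0], "travel": [15, -10, 10], "claw": 0},
  {"rotation": [0, 0, 0], "travel": [5, 0, 0], "claw": 0},
  {"rotation": [0, 0, 0], "travel": [0, 0, 0], "claw": 0},
  {"rotation": [0, 0, 0], "travel": [0, 0, 0], "claw": 0},
  {"rotation": [0, 0, 0], "travel": [0, 0, 0], "claw": 0},
  {"rotation": [0, 0, 0], "travel": [0, 0, 0], "claw": 0},
  {"rotation": [0, 0, 0], "travel": [0, 0, 0], "claw": 0},
])

```text
t: 20.35
tcp_pos: [0.6959, 0.1145, 0.2121]
orientation: [180.0, -0.0, -167.0]
wrist_force: [-0.3, -0.4, -0.9]
width: 0.997
grip_force: 0.0
```

```bash
python3 snap.py w4; python3 - <<'E'
from h import *
import json
c=json.load(open("w4.json"));im=cv2.imread("pics/w4.png")
u,v=proj(c,[.63,.15,.03]);x0=int(u)-80;y0=max(0,int(v)-60);print(x0,y0)
cv2.imwrite("pics/w4c.png",cv2.resize(im[y0:y0+120,x0:x0+160],(800,600),interpolation=cv2.INTER_CUBIC))
E
python3 st.py
```

```text
221 75
t 20.4 tcp [696.  114.4 212.2] nest [ 49.4 -74.5] yaw [ 180.   -0. -167.]
F nest [-0.   0.6] -0.3 torq [ 0.04  0.   -0.02] w 86.9
```

View pics/w4c.png

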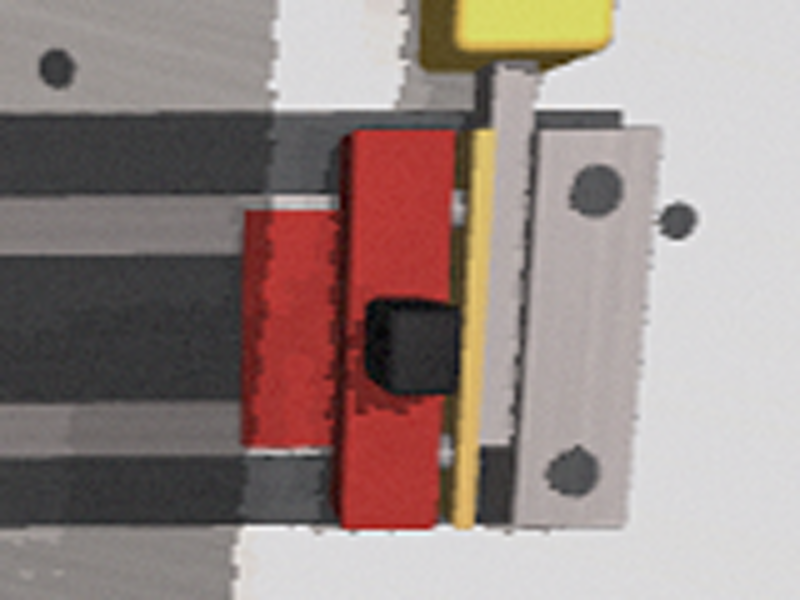

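The crop shows the blade held between the brass face (about 486,330) and the fence edge (527,330), with the rail front at (447,330). At 4.95 px/mm that puts the rail front about 16 mm from the fence, so the strip is pressed back a little over 2 mm, which is acceptable. Next I regrasp the handle.

apply_moves([
  {"rotation": [0, 0, 0], "travel": [-30, 7.5, -5], "claw": 0},
  {"rotation": [0, 0, 0], "travel": [-30, 7.5, -5], "claw": 0},
  {"rotation": [0, 0, 0], "travel": [-30, 7.5, -5], "claw": 0},
  {"rotation": [0, 0, 0], "travel": [-30, 7.5, -5], "claw": 0},
  {"rotation": [0, 0, 0], "travel": [-30, 7.5, -5], "claw": 0},
  {"rotation": [0, 0, 0], "travel": [0, 0, -25], "claw": 0},
  {"rotation": [0, 0, 0], "travel": [0, 0, -25], "claw": 0},
  {"rotation": [0, 0, 0], "travel": [0, 0, -25], "claw": 60},
  {"rotation": [0, 0, 0], "travel": [0, 0, -25], "claw": 60},
  {"rotation": [0, 0, 0], "travel": [0, 0, -8], "claw": 60},
])

```text
t: 21.4
tcp_pos: [0.5449, 0.1513, 0.077]
orientation: [-180.0, -0.2, -167.0]
wrist_force: [-1.0, 0.1, -0.3]
width: 0.82
grip_force: 0.0
```

apply_moves([
  {"rotation": [0, 0, 0], "travel": [0, 0, 0], "claw": 120},
  {"rotation": [0, 0, 0], "travel": [0, 0, 0], "claw": 150},
  {"rotation": [0, 0, 0], "travel": [0, 0, 0], "claw": 255},
  {"rotation": [0, 0, 0], "travel": [0, 0, 0], "claw": 255},
  {"rotation": [0, 0, 0], "travel": [0, 0, 0], "claw": 255},
  {"rotation": [0, 0, 0], "travel": [0, 0, 0], "claw": 255},
  {"rotation": [0, 0, 0], "travel": [0, 0, 0], "claw": 255},
  {"rotation": [0, 0, 0], "travel": [0, 0, 0], "claw": 255},
  {"rotation": [0, 0, 0], "travel": [0, 0, 0], "claw": 255},
  {"rotation": [0, 0, 0], "travel": [0, 0, 0], "claw": 255},
])

```text
t: 22.4
tcp_pos: [0.5465, 0.1516, 0.0797]
orientation: [180.0, 0.0, -167.0]
wrist_force: [-0.9, -0.9, 6.7]
width: 0.343
grip_force: 20.0
```

```bash
python3 st.py
```

```text
t 22.4 tcp [546.5 151.6  79.7] nest [-87.8  -4.3] yaw [ 180.    0. -167.]
F nest [-1.1 -0.7] 6.7 torq [-0.18  0.34  0.02] w 29.8
```

apply_moves([
  {"rotation": [0, 0, 0], "travel": [0, 0, 0.7], "claw": 255},
  {"rotation": [0, 0, 0], "travel": [-4.9, -1.1, 0], "claw": 255},
  {"rotation": [0, 0, 0], "travel": [-4.9, -1.1, 0], "claw": 255},
  {"rotation": [0, 0, 0], "travel": [-4.9, -1.2, 0], "claw": 255},
  {"rotation": [0, 0, 0], "travel": [-4.9, -1.1, 0], "claw": 255},
  {"rotation": [0, 0, 0], "travel": [-4.9, -1.1, 0], "claw": 255},
  {"rotation": [0, 0, 0], "travel": [-4.9, -1.2, 0], "claw": 255},
  {"rotation": [0, 0, 0], "travel": [-4.9, -1.1, 0], "claw": 255},
  {"rotation": [0, 0, 0], "travel": [-4.9, -1.1, 0], "claw": 255},
  {"rotation": [0, 0, 0], "travel": [0, 0, 0], "claw": 255},
], grip_force=30)

```text
t: 23.4
tcp_pos: [0.506, 0.1423, 0.0798]
orientation: [180.0, -0.1, -167.0]
wrist_force: [-0.9, -0.8, -0.9]
width: 0.345
grip_force: 30.0
```

```bash
python3 st.py
```

```text
t 23.4 tcp [506.  142.3  79.8] nest [-129.3   -4.2] yaw [ 1.80e+02 -1.00e-01 -1.67e+02]
F nest [-1.1 -0.6] -0.9 torq [-0.29  0.1  -0.13] w 30.0
```

apply_moves([
  {"rotation": [0, 0, 0], "travel": [-1, -0.2, 0], "claw": 255},
  {"rotation": [0, 0, 0], "travel": [-1, -0.2, 0], "claw": 255},
  {"rotation": [0, 0, 0], "travel": [-1, -0.3, 0], "claw": 255},
  {"rotation": [0, 0, 0], "travel": [-1, -0.2, 0], "claw": 255},
  {"rotation": [0, 0, 0], "travel": [-1, -0.2, 0], "claw": 255},
  {"rotation": [0, 0, 0], "travel": [-1, -0.3, 0], "claw": 255},
  {"rotation": [0, 0, 0], "travel": [-1, -0.2, 0], "claw": 255},
  {"rotation": [0, 0, 0], "travel": [-1, -0.2, 0], "claw": 255},
  {"rotation": [0, 0, 0], "travel": [-1, -0.2, 0], "claw": 255},
  {"rotation": [0, 0, 0], "travel": [-1, -0.2, 0], "claw": 255},
])

```text
t: 24.4
tcp_pos: [0.497, 0.1404, 0.08]
orientation: [180.0, 0.0, -167.0]
wrist_force: [3.6, -0.4, -1.1]
width: 0.345
grip_force: 30.0
```

```bash
python3 st.py
```

```text
t 24.4 tcp [497.  140.4  80. ] nest [-138.5   -4.1] yaw [ 180.    0. -167.]
F nest [ 3.4 -1.2] -1.1 torq [-0.22 -0.87 -0.17] w 30.0
```

The drag is about 3.4 N, which is light. I draw the blade clear, then lift.

apply_moves([
  {"rotation": [0, 0, 0], "travel": [-4.9, -1.1, 0], "claw": 255},
  {"rotation": [0, 0, 0], "travel": [-4.9, -1.1, 0], "claw": 255},
  {"rotation": [0, 0, 0], "travel": [-4.9, -1.2, 0], "claw": 255},
  {"rotation": [0, 0, 0], "travel": [-4.9, -1.1, 0], "claw": 255},
  {"rotation": [0, 0, 0], "travel": [-4.9, -1.1, 0], "claw": 255},
  {"rotation": [0, 0, 0], "travel": [-4.9, -1.1, 0], "claw": 255},
  {"rotation": [0, 0, 0], "travel": [-4.9, -1.2, 0], "claw": 255},
  {"rotation": [0, 0, 0], "travel": [0, 0, 0], "claw": 255},
  {"rotation": [0, 0, 0], "travel": [0, 0, 30], "claw": 255},
  {"rotation": [0, 0, 0], "travel": [0, 0, 30], "claw": 255},
])

```text
t: 25.4
tcp_pos: [0.4621, 0.1322, 0.1401]
orientation: [-180.0, -0.1, -167.0]
wrist_force: [0.6, 1.1, -2.2]
width: 0.345
grip_force: 30.0
```

apply_moves([
  {"rotation": [0, 0, 0], "travel": [0, -20, 5], "claw": 255},
  {"rotation": [0, 0, -0.022], "travel": [7, -33, 0], "claw": 255},
  {"rotation": [0, 0, -0.022], "travel": [10, -33, 0], "claw": 255},
  {"rotation": [0, 0, -0.022], "travel": [10, -33, 0], "claw": 255},
  {"rotation": [0, 0, -0.022], "travel": [10, -33, 0], "claw": 255},
  {"rotation": [0, 0, -0.022], "travel": [10, -33, 0], "claw": 255},
  {"rotation": [0, 0, -0.022], "travel": [10, -33, 0], "claw": 255},
  {"rotation": [0, 0, -0.022], "travel": [10, -33, 0], "claw": 255},
  {"rotation": [0, 0, -0.022], "travel": [10, -33, 0], "claw": 255},
  {"rotation": [0, 0, 0], "travel": [0, -30, 0], "claw": 255},
])

```text
t: 26.4
tcp_pos: [0.5406, -0.1829, 0.1449]
orientation: [-180.0, 0.0, -177.1]
wrist_force: [-0.1, 0.3, -1.7]
width: 0.342
grip_force: 30.0
```

```bash
python3 st.py
```

```text
t 26.4 tcp [ 540.6 -182.9  144.9] nest [-169.3 -328.8] yaw [-180.     0.  -177.1]
F nest [-0.   0.3] -1.7 torq [0.09 0.07 0.01] w 29.8
```

apply_moves([
  {"rotation": [0, 0, 0], "travel": [5, 3, -15], "claw": 255},
  {"rotation": [0, 0, 0], "travel": [0, 0, -15], "claw": 255},
  {"rotation": [0, 0, 0], "travel": [0, 0, -15], "claw": 255},
  {"rotation": [0, 0, 0], "travel": [0, 0, -10], "claw": 255},
  {"rotation": [0, 0, 0], "travel": [0, 0, -4], "claw": 255},
  {"rotation": [0, 0, 0], "travel": [0, 0, -1], "claw": 255},
  {"rotation": [0, 0, 0], "travel": [0, 0, -1], "claw": 255},
  {"rotation": [0, 0, 0], "travel": [0, 0, -1], "claw": 255},
  {"rotation": [0, 0, 0], "travel": [0, 0, 0], "claw": 255},
  {"rotation": [0, 0, 0], "travel": [0, 0, 0], "claw": 255},
])

```text
t: 27.4
tcp_pos: [0.5449, -0.1785, 0.0833]
orientation: [180.0, 0.0, -177.1]
wrist_force: [1.2, -0.2, -0.8]
width: 0.344
grip_force: 30.0
```

```bash
python3 st.py
```

```text
t 27.4 tcp [ 544.9 -178.5   83.3] nest [-164.1 -325.5] yaw [ 180.     0.  -177.1]
F nest [ 1.1 -0.4] -0.8 torq [-0.04 -0.04 -0.01] w 29.9
```

Nearly down: I lower 0.7 mm more, open, and lift away.

apply_moves([
  {"rotation": [0, 0, 0], "travel": [0, 0, -0.7], "claw": 255},
  {"rotation": [0, 0, 0], "travel": [0, 0, 0], "claw": 255},
  {"rotation": [0, 0, 0], "travel": [0, 0, 0], "claw": 140},
  {"rotation": [0, 0, 0], "travel": [0, 0, 0], "claw": 120},
  {"rotation": [0, 0, 0], "travel": [0, 0, 0], "claw": 60},
  {"rotation": [0, 0, 0], "travel": [0, 0, 0], "claw": 60},
  {"rotation": [0, 0, 0], "travel": [0, 0, 0], "claw": 60},
  {"rotation": [0, 0, 0], "travel": [0, 0, 20], "claw": 60},
  {"rotation": [0, 0, 0], "travel": [0, 0, 30], "claw": 60},
  {"rotation": [0, 0, 0], "travel": [0, 0, 30], "claw": 60},
])

```text
t: 28.4
tcp_pos: [0.5444, -0.1785, 0.1629]
orientation: [180.0, -0.1, -177.1]
wrist_force: [0.3, -0.3, 0.4]
width: 0.765
grip_force: 0.0
```

apply_moves([
  {"rotation": [0, 0, 0], "travel": [0, 0, 30], "claw": 0},
  {"rotation": [0, 0, 0], "travel": [20, 30, 30], "claw": 0},
  {"rotation": [0, 0, 0], "travel": [20, 35, 0], "claw": 0},
  {"rotation": [0, 0, 0], "travel": [20, 35, 0], "claw": 0},
  {"rotation": [0, 0, 0], "travel": [20, 35, 0], "claw": 0},
  {"rotation": [0, 0, 0], "travel": [20, 35, 0], "claw": 0},
  {"rotation": [0, 0, 0], "travel": [20, 35, 0], "claw": 0},
  {"rotation": [0, 0, 0], "travel": [20, 35, 0], "claw": 0},
  {"rotation": [0, 0, 0], "travel": [0, 0, 0], "claw": 0},
  {"rotation": [0, 0, 0], "travel": [0, 0, 0], "claw": 0},
])

```text
t: 29.4
tcp_pos: [0.6848, 0.0625, 0.2216]
orientation: [-180.0, -0.1, -177.0]
wrist_force: [-0.2, -0.2, -0.1]
width: 1.001
grip_force: 0.0
```

```bash
python3 snap.py w5; python3 - <<'E'
from h import *
import json
c=json.load(open("w5.json"));im=cv2.imread("pics/w5.png")
u,v=proj(c,[.63,.15,.03]);x0=int(u)-80;y0=max(0,int(v)-60);print(x0,y0)
a=cv2.resize(im[y0:y0+120,x0:x0+160],(800,600),interpolation=cv2.INTER_CUBIC)[:,:]
s=env.camera("side")[:,:,::-1]
b=cv2.resize(s[220:280,222:302],(320,240),interpolation=cv2.INTER_CUBIC)
a[360:,:320]=b
cv2.imwrite("pics/w5c.png",a)
E
python3 st.py
```

```text
258 80
t 29.5 tcp [684.5  60.1 222.2] nest [  25.9 -124.8] yaw [-180.    -0.  -177.2]
F nest [-0.6 -0. ] -0.0 torq [ 0.03  0.03 -0.  ] w 86.9
```

View pics/w5c.png

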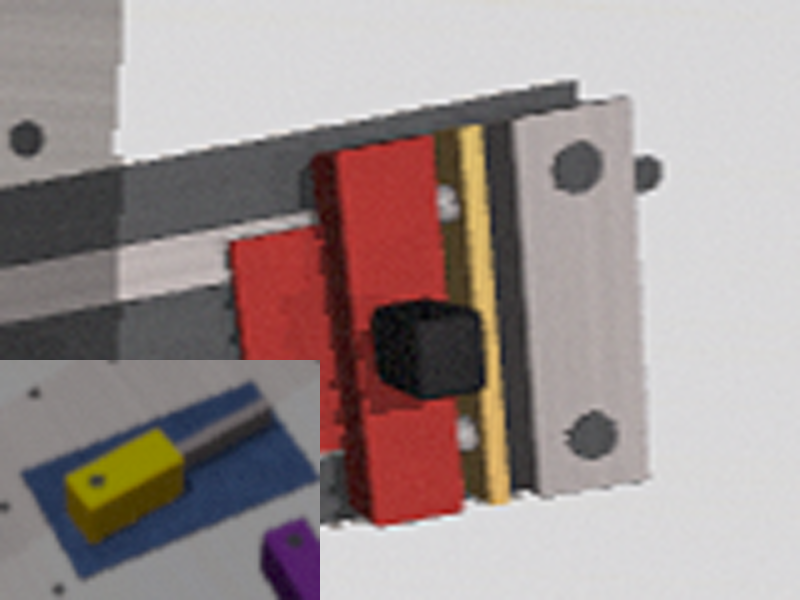

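```bash
python3 - <<'E'
from h import *
import json
def run(n,x0,y0,P):
    c=json.load(open(n+".json"));W=lambda u,v,z:onz(c,x0+(u+.5)/5-.5,y0+(v+.5)/5-.5,z)[:2]*1e3
    L={k:[W(*p,z) for p in pp] for k,(z,pp) in P.items()}
    f=L["fence"];d=f[1]-f[0];l=np.linalg.norm(d);d/=l;nn=np.array([-d[1],d[0]]);print(n,"fence len",l,np.degrees(np.arctan2(d[1],d[0])))
    for k in L: print(k,[round(float(nn@(q-f[0])),2) for q in L[k]],round(float(np.linalg.norm(L[k][1]-L[k][0])),1))
run("w4",221,75,dict(fence=(.032,[(540,130),(514,525)]),back=(.032,[(661,128),(628,525)]),rail=(.032,[(457,130),(438,527)]),railb=(.032,[(352,130),(343,527)]),strip=(.0305,[(496,130),(474,527)])))
run("w5",258,80,dict(fence=(.032,[(514,117),(541,496)]),back=(.032,[(631,96),(649,478)]),rail=(.032,[(435,137),(462,512)]),railb=(.032,[(333,155),(376,525)]),strip=(.0305,[(484,126),(509,500)])))
# edges by subpixel profile, rows across gap
im=cv2.imread("pics/w5.png");
for v in (112,120,128,156): print(v,[(u,*im[v,u].tolist()) for u in range(342,366)])
E
```

```text
w4 fence len 78.37911289348393 13.492904713220202
fence [0.0, 0.0] 78.4
back [23.39, 23.88] 78.8
rail [-16.07, -15.89] 78.8
railb [-36.39, -35.79] 78.8
strip [-8.15, -7.99] 79.2
w5 fence len 79.25277384013002 13.474133165308192
fence [0.0, 0.0] 79.3
back [23.32, 23.19] 79.3
rail [-15.95, -17.13] 78.8
railb [-36.55, -35.79] 78.5
strip [-5.51, -6.33] 78.7
112 [(342, 52, 54, 173), (343, 52, 52, 176), (344, 43, 47, 150), (345, 36, 50, 64), (346, 40, 63, 76), (347, 40, 62, 79), (348, 31, 58, 71), (349, 33, 53, 67), (350, 72, 126, 148), (351, 110, 190, 221), (352, 105, 184, 217), (353, 110, 190, 222), (354, 94, 161, 190), (355, 53, 48, 49), (356, 60, 60, 59), (357, 51, 51, 54), (358, 57, 56, 59), (359, 57, 54, 58), (360, 69, 66, 72), (361, 126, 127, 134), (362, 168, 170, 179), (363, 165, 168, 176), (364, 164, 166, 175), (365, 161, 161, 169)]
120 [(342, 55, 56, 173), (343, 46, 49, 170), (344, 48, 50, 172), (345, 118, 118, 175), (346, 182, 182, 187), (347, 164, 164, 172), (348, 117, 115, 120), (349, 78, 79, 88), (350, 32, 61, 80), (351, 81, 136, 162), (352, 113, 191, 223), (353, 106, 182, 21
[... 514 characters left out ...]
, (355, 96, 160, 191), (356, 64, 74, 80), (357, 57, 52, 54), (358, 55, 55, 59), (359, 59, 58, 61), (360, 56, 57, 59), (361, 58, 57, 59), (362, 113, 114, 122), (363, 167, 168, 175), (364, 164, 164, 173), (365, 165, 165, 173)]
156 [(342, 41, 39, 42), (343, 43, 42, 43), (344, 43, 41, 40), (345, 43, 40, 40), (346, 45, 41, 45), (347, 43, 43, 43), (348, 46, 47, 45), (349, 46, 44, 44), (350, 46, 41, 43), (351, 41, 41, 42), (352, 42, 40, 40), (353, 45, 45, 42), (354, 32, 16, 22), (355, 72, 119, 144), (356, 108, 187, 226), (357, 97, 163, 198), (358, 71, 100, 116), (359, 55, 54, 55), (360, 57, 58, 61), (361, 55, 56, 60), (362, 52, 54, 58), (363, 57, 57, 60), (364, 118, 120, 127), (365, 165, 169, 176)]
```

The final view shows a brass-to-fence gap of about 6 mm ((496,310) to (527,310)), inside 3.3–7.2 mm. The inset shows the yellow feeler upright on the mat, and the robot touches nothing, so I hand in.

```bash
python3 -c "
from workcell import env
print(env.job_done())"
```

```text
the job is handed in; nothing more can be done
None
```

The job is handed in (no verdict came back): the guide is left set with the free brass strip about 6 mm from the fence (nearer 2 mm of spring travel than 3, but within the 3.3–7.2 mm limits), the blade dragged lightly at about 3.4 N on the way out, and the yellow feeler stands upright on the blue mat.

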